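Set and lock the depth stop of a drilling stand

ROBOT

A 7-joint arm with a two-finger parallel gripper is mounted at the origin on the work surface. World frame = base frame: x ahead of the robot, y to its left, z up, the work surface at z = 0. Lengths are in m, angles in rad, forces in N, time in s.
With the tool pointing down it reaches from about 0.4 to 0.85 m from the base axis. Payload 10.4 kg.
Tool frame: the origin (TCP) lies on the centre line of the jaws, within the pads' length; the fingertips stand 14 mm ahead of it and the grasp point (between the pads) lies 5 mm behind it (tip_reach is the z of the fingertips in the tool frame, in m); z points along the fingers, x is the direction in which the jaws open and shut, and the axes are right-handed (so a half turn about z gives the same grasp; the last joint's range is limited). The gripper opens to 87 mm and grips with 3 to 60 N. Pads are 19 mm wide; open, the fingers measure 117 mm over their backs; the gripper's body (75 mm by 190 mm) begins 51 mm behind the grasp point.
Start: joints at [-1.201, 0.332, -0.065, 1.46, 0.022, 1.35, -0.088], TCP at [0.239, 0.577, 0.212] pointing down, gripper open.
Joint ranges: [-2.6, 2.6], [-0.5, 2.12], [-1.47, 1.34], [0.16, 2.42], [-1.27, 4.41], [0.06, 2.06], [-2.6, 2.6]. Speed limits (rad/s): [2.22, 2.22, 2.79, 2.79, 3.14, 3.14, 3.14].

INTERFACE

Orientations are given as a unit quaternion [x, y, z, w].
In Python, from bench import * gives the robot as it stands.
- The arm moves only by the tool carry_out, never from a script. Its argument "rows" is a list of rows, each a list of 5 numbers: the closure, from -1 (fully open) to 1 (shut), so that 0 is half open, then the shift along the tool's x, y, z in units of 30 mm (1.0 is 30 mm), then the turn about the tool's z in units of 5 degrees (1.0 is 5 degrees). In form: [[jaw, x, y, z, turn], ...]. A call has 1 to 20 rows; each row shifts and turns the pose as measured when the row begins, along the tool's axes as they then stand; what a row does not reach is not made up. A row lasts 1/12 s, in which the tool goes at most 41.7 mm and 7.16 degrees, less where a joint would pass 70% of its speed; a pose out of reach is approached as far as the arm can. A call is refused whole if a number of a shift passes 1 or a number of a turn 1, either way. A call with a gripper value outside its range is refused whole. The fingers move at their own pace and stop on an object; "force" is the grip in N (left out, the last holds). Time passes only in rows, so rows that do not move let the fingers close. It gives the time, the measured TCP pose, the force and the opening at its end, in the units of the state.
- read_state(): the state, without advancing time (a new reading comes with each control period).
- camera(name): name is "side" or "top"; returns the picture (420x560x3 uint8, blue, green, red); there is no depth.
- camera_info(name): a dict with "fx", "fy", "cx", "cy" (pixels), "extrinsics" (4x4, takes a point from camera to world coordinates). Camera axes: x right, y down, z forward; pixel columns grow to the right and rows downward; lengths in m; the calibration is good to about 2 mm. A picture is of the moment at which its call begins. camera_info takes no time and is no camera call.
- close_job(): hands the job in, once; it reports no verdict.
Trained networks look in the newest picture that a camera, given by its name, has taken for a name from the list of things; names that differ only in an ending like _2 or _b are one class to them, and where a whole thing is asked for, a point or a joint stands for the part that bears it (a point fixed in the world has none). Each returns a list of dicts, best first, with "conf" (0 to 1); they miss things now and then, are a little off and sometimes report something else, mostly with a low value. They report only what shows in the picture. A call takes as long as a camera call. They do not tell look-alikes from the thing itself.
- recognise(query, camera): "box" ([centre column, centre row, width, height] in pixels, round what is visible of it).
- silhouettes(query, camera): "mask" (420x560 bool, what is visible of it) and "box" ([centre column, centre row, width, height] in pixels, round what is visible of it).
- pinpoint(query, camera): "xy" ([column, row] in pixels: a listed point, or the origin of a listed thing).
The state is a dict: "time": time; "joint_positions": joint angles; "joint_vel": joint speeds; "joint_torque": joint torques, N m; "ee_pos": TCP position; "eef_rot": TCP orientation; "ft_force": force on the tool from outside, world axes, zero at the start; "torque": the same for the moment, N m; "width": finger opening in m.
Only numpy, scipy, OpenCV 4.12 (cv2) and the standard library are available. Lean on these libraries where they do the work, as an engineer would, in place of code of your own. Each camera call takes 0.05 s, during which the arm holds its last target. There are 200 camera calls.

TASK

A small drilling stand has been set up on the sitting-room table to bore a block for the window shutters. Gently lower its depth-stop rod until the foot rests in firm but light contact on the wooden block, then swing the clamp lever fully down to lock it, without shifting the block or the things lying around. Let go of everything, with the foot still touching the block.

Things in the scene. Friction and masses are not known exactly. Their poses are not given: they have to be found in the camera images.
- stand: Grey drilling stand fixed on the table. Origin on the table top under the stop rod's axis; z up, x towards its steel column (dia 28, 100 mm along +x, top at z 210), y towards the clamp lever. Base 230 x 150, top at z 18. Bracket arm from column to rod, z 150 to 185, with a 44 mm dia boss round the rod. Under the rod an aluminium table 120 x 120 mm whose height differs from run to run.
- stop_rod: Upright steel depth-stop rod, dia 12, black top knob (dia 30, 18 high). Origin at the centre of the knob's flat top, z up. A foot (dia 20) screws into its lower end: the foot's underside is 134 to 146 mm below the origin, different each run. Slides only up and down, 80 mm; at the top the origin is at z 282. 0.3 kg; friction of 5 N holds it where it is left: 2 N more pushes it down, 8 N lifts it.
- workpiece: Loose softwood block 66 x 50 x 32 mm (x, y, z), 0.1 to 0.2 kg, lying on the stand's aluminium table under the rod. Origin at the centre of its underside, z up; its top face is 32 mm above. Hard: half a millimetre too far already presses with many newtons.
- clamp_lever (a joint): Clamp lever on the +y side of the bracket, turning about a level axis along the stand's y. 0 = open, arm pointing 55 degrees above level towards the stand's -x; grows as the ball end swings down; 1.3 rad = end stop, locked, arm 19.5 degrees below level. Stiff: a friction of 0.24 N m holds it wherever it is left.
- lever_ball (a point): Centre of the black ball (dia 22 mm) at the end of the clamp lever, 80 mm from its pivot. It can be pushed down from above.
- lever_pivot (a point): Point on the lever's axis in the plane of the lever: 60 mm along the stand's y from the rod's axis, 167.5 mm above the table.
- decanter: Glass decanter, dia 88, 195 mm high, beside the stand. Origin under its centre. Leave alone.
- screwdriver: Screwdriver lying on the table beside the stand. Leave alone.
- screw_tin: Steel tin, dia 64, 60 mm high, beside the stand. Origin under its centre. Leave alone.
- shutter_knob: Turned wooden knob, dia 40, 42 mm high, beside the stand. Origin under its centre. Leave alone.
Mind the look-alikes: they are no part of the job. What is shaped like the workpiece but blue or green is not meant.

How it is judged:
On the way, in this order (a step that is already met when the one before it is completed fails the run):
1. the stop's foot is pressed on the block while the clamp lever is still open (contact force between stop_rod and workpiece above 0.7 N and value of joint clamp_lever below 0.5 rad), for 0.3 s.
2. the clamp lever is swung fully down with the foot still on the block (contact force between stop_rod and workpiece above 0.5 N and value of joint clamp_lever above 1.15 rad), for 0.2 s.
At the end, for the whole second after the job is handed in: The stop's foot touches the block with 0.5 to 12 N, the clamp lever is down at its end stop (joint above 1.15 of 1.3 rad), the block is within 8 mm of where it lay and at rest, nothing is held (all of step 2 and contact force between stop_rod and workpiece below 12 N and distance of workpiece from where it was at the start of the episode below 0.008 m and linear speed of workpiece below 0.01 m/s).
It fails at once if the stop presses the block with more than 20 N (contact force between stop_rod and workpiece above 20 N).
It fails at once if the block is shifted by more than 15 mm (distance of workpiece from where it was at the start of the episode above 0.015 m).
It fails at once if a bystander (decanter, screwdriver, tin, wooden knob) is moved by more than 20 mm (distance of any of decanter, screwdriver, screw_tin, shutter_knob from where it was at the start of the episode above 0.02 m).
It also fails if it takes over 50 s, if anything falls off the work surface, if the arm or the gripper's body presses on something with over 40 N, if the wrist force passes 120 N, or if a joint passes its speed limit or range.

## Working session

There is one attempt and no reset: what is moved stays moved. The work goes in short steps, Python scripts to look and compute and a tool call to move; the robot and the scene stay as the last step left them, time stands still between calls to the robot, and variables do not carry over. Pictures are saved under pics/ and viewed, about 8 in all and at most 12, crops included, and the job is handed in when it is done.

Besides the shell and the picture viewer there is one more tool, called as name(argument=value, ...) on one line, values as JSON. carry_out: Moves the arm, as the interface text tells. Its arguments: {"type":"object","properties":{"rows":{"type":"array","items":{"type":"array","items":{"type":"number"}}},"force":{"type":"number"}},"required":["rows"]}

```bash
mkdir -p pics
python3 - <<'E'
from bench import *
import cv2,numpy as np
s=read_state();print(s['time'],s['ee_pos'],s['eef_rot'],s['width'],s['ft_force'])
for c in('top','side'):
    i=camera_info(c);print(c,i['fx'],i['fy'],i['cx'],i['cy'],np.round(i['extrinsics'],3).tolist())
    cv2.imwrite(f'pics/{c}0.png',camera(c))
    for q in('stop_rod','lever_ball','lever_pivot','workpiece','stand','decanter','screw_tin','shutter_knob','screwdriver'):
        print(q,[(np.round(d['xy']).tolist(),round(d['conf'],2)) for d in pinpoint(q,c)][:3])
E
```

```text
0.0 [0.23907701 0.57702787 0.21105559] [ 8.31495134e-01  5.55531573e-01 -5.84331293e-04  4.15169765e-04] 0.08725966806196717 [ 0.71143053 -0.19237332  0.00620744]
top 379.01978299201716 379.01978299201716 276.15067354446774 208.16782911446344 [[-0.021, -0.984, 0.175, 0.402], [-1.0, 0.021, -0.002, 0.067], [-0.002, -0.175, -0.984, 1.116], [0.0, 0.0, 0.0, 1.0]]
stop_rod [([300.0, 206.0], 0.61)]
lever_ball [([274.0, 234.0], 0.54), ([298.0, 211.0], 0.21)]
lever_pivot [([272.0, 216.0], 0.65)]
workpiece [([286.0, 150.0], 0.74), ([287.0, 225.0], 0.71), ([273.0, 288.0], 0.56)]
stand []
decanter [([370.0, 218.0], 0.7)]
screw_tin [([214.0, 199.0], 0.8)]
shutter_knob [([352.0, 252.0], 0.66)]
screwdriver [([245.0, 246.0], 0.6)]
side 447.94456802341443 447.94456802341443 280.28331914081684 209.22592297840117 [[0.792, -0.448, 0.415, 0.104], [-0.61, -0.602, 0.516, -0.469], [0.019, -0.662, -0.75, 0.996], [0.0, 0.0, 0.0, 1.0]]
stop_rod [([301.0, 203.0], 0.64)]
lever_ball [([266.0, 210.0], 0.54)]
lever_pivot [([282.0, 214.0], 0.64)]
workpiece [([289.0, 260.0], 0.81), ([355.0, 230.0], 0.69), ([223.0, 294.0], 0.6)]
stand [([290.0, 273.0], 0.71)]
decanter [([357.0, 338.0], 0.98), ([287.0, 270.0], 0.61)]
screw_tin [([264.0, 207.0], 0.89)]
shutter_knob [([308.0, 338.0], 0.52)]
screwdriver [([248.0, 248.0], 0.79)]
```

View pics/top0.png

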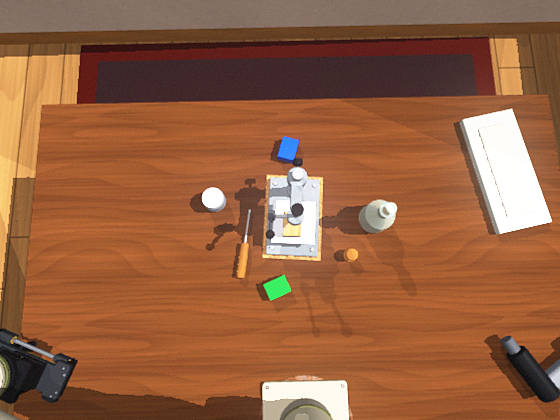

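View pics/side0.png

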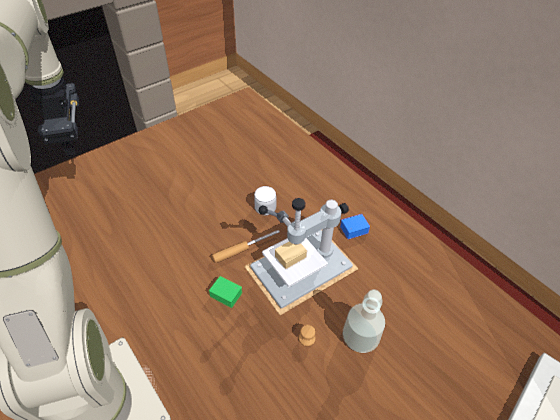

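The top view shows the stand at about (293,218), with its column away from the robot. The rod knob is near (297,210) and the lever ball near (270,234). Three workpiece candidates show in the top view: blue (288,150), green (277,288) and natural wood (291,228) under the rod. The wooden one fits the description, so I'll confirm it in an enlarged crop.

```bash
cat > h.py <<'E'
from bench import *
import cv2,numpy as np
def P(c):
    i=camera_info(c);K=np.array([[i['fx'],0,i['cx']],[0,i['fy'],i['cy']],[0,0,1]])
    return K@np.linalg.inv(i['extrinsics'])[:3]
def proj(c,X):
    p=P(c)@np.append(X,1);return p[:2]/p[2]
def tri(a,b):
    X=cv2.triangulatePoints(P('top'),P('side'),np.float64(a).reshape(2,1),np.float64(b).reshape(2,1)).ravel();return X[:3]/X[3]
def onz(c,uv,z):
    i=camera_info(c);E=np.array(i['extrinsics']);d=E[:3,:3]@[(uv[0]-i['cx'])/i['fx'],(uv[1]-i['cy'])/i['fy'],1]
    return E[:3,3]+d*(z-E[2,3])/d[2]
E
python3 - <<'E'
from h import *
for q in('stop_rod','lever_ball','lever_pivot','workpiece'):
    a=[np.array(d['xy']) for d in pinpoint(q,'top')];b=[np.array(d['xy']) for d in pinpoint(q,'side')]
    for u in a:
        for v in b:
            X=tri(u,v);e=np.linalg.norm(proj('top',X)-u)+np.linalg.norm(proj('side',X)-v)
            if e<8:print(q,u.round(1),v.round(1),X.round(4),round(e,1))
t=cv2.imread('pics/top0.png')[160:270,225:335];s=cv2.imread('pics/side0.png')[180:310,240:370]
cv2.imwrite('pics/crop.png',np.hstack([cv2.resize(t,(400,400),interpolation=2),cv2.resize(s,(400,400),interpolation=2)]))
E
```

```text
stop_rod [300.2 206.3] [300.9 202.8] [0.5517 0.013  0.2767] 2.4
lever_ball [274.  234.3] [266.  210.5] [0.4974 0.0717 0.2339] 0.3
lever_pivot [272.1 216.5] [282.2 214.4] [0.548  0.0756 0.1815] 0.5
workpiece [286.5 150.4] [354.8 230.5] [ 0.7834  0.0293 -0.0095] 0.1
workpiece [286.8 224.6] [289.4 260. ] [0.5452 0.0357 0.0399] 0.0
workpiece [273.1 288.5] [222.7 294.3] [ 0.365   0.0792 -0.0071] 0.4
```

View pics/crop.png

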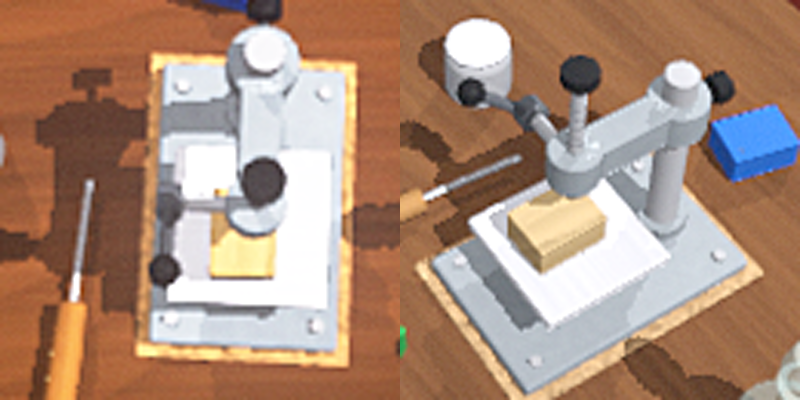

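The crop confirms the plain wood block under the rod foot is the workpiece, and blue and green are the look-alikes. The knob is at top (297,209) and side (298,203). The ball is at top (270,234) and side (263,210). The column top is at top (298,174).

Run:
```python
from h import *
from scipy.optimize import least_squares
from scipy.spatial.transform import Rotation as R
# observed: (stand coords, cam, px)
ball=lambda:[-.08*np.cos(np.radians(55)),.06,.1675+.08*np.sin(np.radians(55))]
obs=[([0,0,.282],'top',(297.3,209.5)),([0,0,.282],'side',(298.5,203)),(ball(),'top',(270.4,234)),(ball(),'side',(263.1,210.2)),
([.1,0,.21],'top',(297.6,174.2)),([.1,0,.21],'side',(240+(681-400)/3.077,180+72/3.077))]
def W(p,s):return np.array([p[0]+np.cos(p[2])*s[0]-np.sin(p[2])*s[1],p[1]+np.sin(p[2])*s[0]+np.cos(p[2])*s[1],s[2]])
f=lambda p:np.concatenate([proj(c,W(p,s))-u for s,c,u in obs])
r=least_squares(f,[.55,.01,0],loss='soft_l1');print(r.x,np.degrees(r.x[2]),f(r.x).round(1))
for n,s in(('knob',[0,0,.282]),('ball',ball()),('pivot',[0,.06,.1675])):print(n,W(r.x,s).round(4))
print('tri knob',tri((297.3,209.5),(298.5,203)),'ball',tri((270.4,234),(263.1,210.2)))
s=read_state();M=R.from_quat(s['eef_rot']).as_matrix();print(M.round(3),s['ee_pos'],s['time'])
tgt=W(r.x,[0,0,.282+.03+.014]);print('d tool',(M.T@(tgt-s['ee_pos'])/.03).round(2))
print('turn needed',np.degrees(np.arctan2(M[1,0],M[0,0])),'to',90+np.degrees(r.x[2]))
```

```text
[ 0.54438921  0.01654141 -0.0293145 ] -1.6795968603064988 [ 0.9  0.9 -0.1 -1.5  1.  -1.   2.2 -1.6 -1.1  1.1 -1.   0.7]
knob [0.5444 0.0165 0.282 ]
ball [0.5003 0.0779 0.233 ]
pivot [0.5461 0.0765 0.1675]
tri knob [0.54724917 0.01833106 0.27374423] ball [0.49757335 0.08105867 0.22650882]
[[ 0.383  0.924  0.   ]
 [ 0.924 -0.383  0.   ]
 [ 0.    -0.    -1.   ]] [0.23921991 0.57743983 0.21187093] 1.4
d tool [-13.38  16.55  -3.81]
turn needed 67.49539525850409 to 88.3204031396935
```

carry_out(rows=[[1, 0, 0, -1, 0], [1, 0, 0, -1, 0], [1, 0, 0, -1, 0], [1, 0, 0, -0.8, 0], [1, -0.67, 0.83, 0, 0], [1, -0.67, 0.83, 0, 0], [1, -0.67, 0.83, 0, 0], [1, -0.67, 0.83, 0, 0], [1, -0.67, 0.83, 0, 0], [1, -0.67, 0.83, 0, 0], [1, -0.67, 0.83, 0, 0], [1, -0.67, 0.83, 0, 0], [1, -0.67, 0.83, 0, 0], [1, -0.67, 0.83, 0, 0], [1, -0.67, 0.83, 0, 0], [1, -0.67, 0.83, 0, 0], [1, -0.67, 0.83, 0, 0], [1, -0.67, 0.83, 0, 0], [1, -0.67, 0.83, 0, 0], [1, -0.67, 0.83, 0, 0]], force=20)

```text
time: 3.07
ee_pos: [0.4906, 0.1132, 0.3311]
eef_rot: [0.828, 0.561, 0.002, -0.002]
ft_force: [1.3, 1.0, 0.2]
width: 0.0006
```

carry_out(rows=[[1, -0.6, 0.7, 0, 0], [1, -0.6, 0.7, 0, 0], [1, 0, 0, 0, -1], [1, 0, 0, 0, -1], [1, 0, 0, 0, -1], [1, 0, 0, 0, -1], [1, 0, 0, 0, -0.3], [1, 0, 0, 0, 0]])

```text
time: 3.73
ee_pos: [0.5199, 0.0504, 0.332]
eef_rot: [0.708, 0.707, 0.003, 0.0]
ft_force: [-0.4, 0.0, 0.7]
width: 0.0006
```

```bash
cat > rel.py <<'E'
import sys
from h import *
from scipy.spatial.transform import Rotation as R
s=read_state();M=R.from_quat(s['eef_rot']).as_matrix()
t=np.array([float(a) for a in sys.argv[1:4]])
print('t',s['time'],'pos',s['ee_pos'].round(4),'d',(M.T@(t-s['ee_pos'])/.03).round(3),'yaw',np.degrees(np.arctan2(M[1,0],M[0,0])).round(1),'F',s['ft_force'].round(2),s['width'])
E
python3 rel.py .5455 .0173 .30
```

```text
t 3.7333 pos [0.5199 0.0504 0.332 ] d [-1.106  0.849  1.066] yaw 89.9 F [-0.36  0.04  0.69] 0.0005595847262705682
```

carry_out(rows=[[1, -0.6, 0.45, 0, 0], [1, -0.5, 0.4, 0, 0], [1, 0, 0, 0.5, 0], [1, 0, 0, 0, 0]])

```text
time: 4.07
ee_pos: [0.5464, 0.0173, 0.3174]
eef_rot: [0.708, 0.706, 0.004, 0.0]
ft_force: [0.1, 0.5, -1.1]
width: 0.0005
```

```bash
python3 rel.py .5455 .0173 .298
python3 - <<'E'
from h import *
t=camera('top')[150:270,225:345];s=camera('side')[160:290,240:370]
cv2.imwrite('pics/c1.png',np.hstack([cv2.resize(t,(400,400),interpolation=2),cv2.resize(s,(400,400),interpolation=2)]))
E
```

```text
t 4.0667 pos [0.5464 0.0173 0.3174] d [-0.003 -0.035  0.646] yaw 89.8 F [ 0.12  0.52 -1.08] 0.0004718591956785892
```

View pics/c1.png

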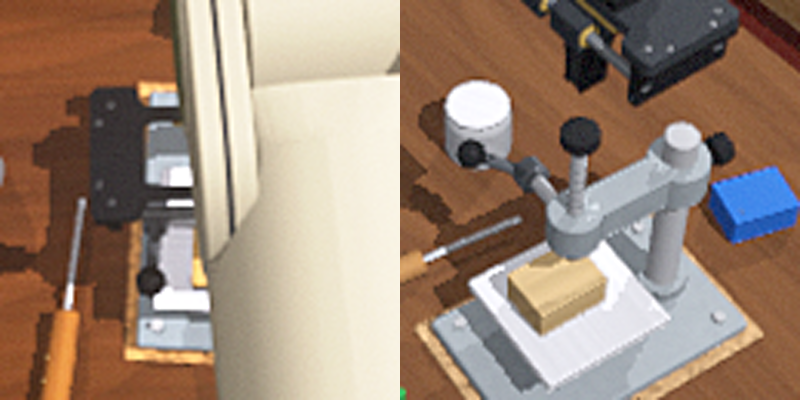

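Run:
```python
from h import *
s=read_state();p=s['ee_pos'];print(s['time'])
for dz in(-.014,0,.05):
    print(dz,proj('side',p+[0,0,dz]),(proj('side',p+[0,0,dz])-[240,160])*3.077+[400,0])
for X in([.5455,.0173,.282],[.5455,.0173,.3034]):print((proj('side',np.array(X))-[240,160])*3.077+[400,0])
```

```text
4.1667
-0.014 [299.56885712 193.05971999] [583.29337337 101.7247584 ]
0 [299.90834858 188.4751208 ] [584.33798858  87.61794671]
0.05 [301.18512943 171.23307152] [588.26664326  34.56416106]
[580.20907676 126.27283362]
[581.73440726 105.38658952]
```

Run:
```python
from h import *
from scipy.optimize import least_squares
from itertools import permutations
px=[np.array([240+(u-400)/3.077,180+v/3.077]) for u,v in((469,220),(547,325),(668,258))]
cs=[(-.06,.06),(-.06,-.06),(.06,-.06)]
def W(p,s):c,n=np.cos(p[2]),np.sin(p[2]);return np.array([p[0]+c*s[0]-n*s[1],p[1]+n*s[0]+c*s[1],p[3]])
for prior in(1e3,.01):
    f=lambda p:np.concatenate([proj('side',W(p,s))-u for s,u in zip(cs,px)]+[prior*(p[:3]-[.5455,.0173,-.029])])
    r=least_squares(f,[.5455,.0173,-.029,.05]);print(r.x,r.fun.round(2)[:6])
# workpiece mask fit
m=silhouettes('workpiece','side')
for d in m:print(d['box'],d['conf'])
d=min(m,key=lambda d:np.hypot(d['box'][0]-289,d['box'][1]-254))['mask']
ys,xs=np.nonzero(d);h=cv2.convexHull(np.c_[xs,ys].astype(np.int32)).reshape(-1,2)
# fit box over z,x,y,yaw: IoU of hull
def hull(p):
    pts=[proj('side',np.array([p[0]+np.cos(p[3])*a-np.sin(p[3])*b,p[1]+np.sin(p[3])*a+np.cos(p[3])*b,p[2]+c])) for a in(-.033,.033) for b in(-.025,.025) for c in(0,.032)]
    im=np.zeros((1680,2240),np.uint8);cv2.fillConvexPoly(im,cv2.convexHull((np.array(pts)*4+1.5).astype(np.int32)),1);return im
D=cv2.resize(d.astype(np.uint8),(2240,1680),interpolation=0)
from scipy.optimize import minimize
for x0 in([.545,.017,.04,-.03],[.535,.017,.06,-.03],[.54,.02,.05,0]):
    g=lambda q:1-(lambda H:(H&D).sum()/(H|D).sum())(hull(np.array(q)))
    r=minimize(g,x0,method='Nelder-Mead',options=dict(initial_simplex=[x0]+[np.add(x0,e) for e in np.diag([.006,.006,.01,.15])]));print(r.x.round(4),r.fun)
```

```text
[ 0.54521675  0.01768777 -0.02914924  0.07138489] [-1.32  1.3   1.62  0.56  0.76 -1.6 ]
[ 0.5542592   0.02681497 -0.08641063  0.05248181] [-0.06  0.1  -0.02 -0.16  0.08  0.07]
[290.5, 258.4, 32.3, 21.5] 0.95
[226.9, 291.2, 34.0, 30.8] 0.87
[355.9, 227.2, 29.9, 22.3] 0.72
[298.5, 216.1, 12.3, 33.1] 0.3
[ 0.5542  0.0421  0.0373 -0.095 ] 0.1325897187196896
[ 0.5523  0.0396  0.0437 -0.1341] 0.15177805319858895
[ 0.5425  0.0295  0.0598 -0.088 ] 0.16466312552418227
```

carry_out(rows=[[1, 0, 0, 0.4, 0], [1, 0, 0, 0.07, 0], [1, 0, 0, 0, 0]])

```text
time: 4.47
ee_pos: [0.5472, 0.0195, 0.3066]
eef_rot: [0.707, 0.707, 0.007, 0.002]
ft_force: [-0.2, -0.9, 0.9]
width: 0.0004
```

carry_out(rows=[[1, 0, 0, 0.06, 0], [1, 0, 0, 0.06, 0], [1, 0, 0, 0.06, 0], [1, 0, 0, 0.06, 0]])

```text
time: 4.8
ee_pos: [0.5472, 0.0204, 0.2993]
eef_rot: [0.707, 0.707, 0.007, 0.002]
ft_force: [-0.4, -1.3, -0.1]
width: 0.0002
```

carry_out(rows=[[1, 0, 0, 0.06, 0], [1, 0, 0, 0.06, 0], [1, 0, 0, 0.06, 0], [1, 0, 0, 0.06, 0]])

```text
time: 5.13
ee_pos: [0.5473, 0.0204, 0.2914]
eef_rot: [0.707, 0.707, 0.007, 0.002]
ft_force: [-0.2, -0.8, 1.1]
width: 0.0003
```

carry_out(rows=[[1, 0, 0, 0.06, 0], [1, 0, 0, 0.06, 0], [1, 0, 0, 0.06, 0], [1, 0, 0, 0.06, 0]])

```text
time: 5.47
ee_pos: [0.5474, 0.0204, 0.2834]
eef_rot: [0.707, 0.707, 0.007, 0.002]
ft_force: [-0.6, 0.1, -0.2]
width: 0.0004
```

```bash
for i in 1 2; do python3 rel.py .5455 .0173 .28; done
python3 - <<'E'
from h import *
s=camera('side')[160:290,240:370]
cv2.imwrite('pics/c2.png',cv2.resize(s,(520,520),interpolation=2))
E
```

```text
t 5.4667 pos [0.5474 0.0204 0.2834] d [-0.104 -0.064  0.111] yaw 90.0 F [-0.61  0.11 -0.16] 0.0004033694432749185
t 5.4667 pos [0.5474 0.0204 0.2834] d [-0.104 -0.064  0.111] yaw 90.0 F [-0.61  0.11 -0.16] 0.0004033694432749185
```

View pics/c2.png

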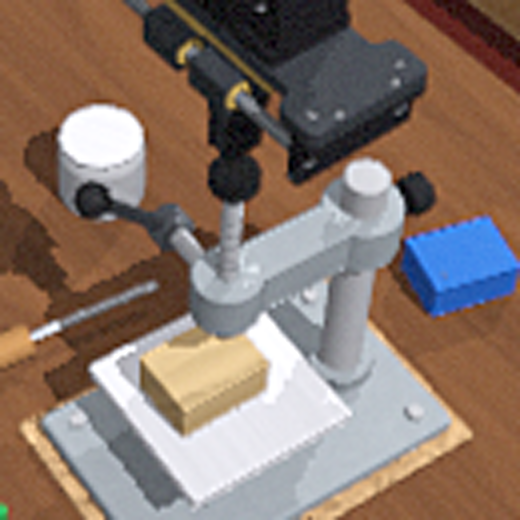

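The knob's lower edge is still at about row 211 in the full picture, so the rod hasn't moved, and there is no force. I'll compare the pictures numerically in a brightened, enlarged crop.

Run:
```python
from h import *
a=cv2.imread('pics/side0.png')[170:225,270:330];b=camera('side')[170:225,270:330]
g=lambda i:cv2.resize(np.clip(255*(i/255.)**.45,0,255).astype(np.uint8),(400,367),interpolation=0)
cv2.imwrite('pics/c3.png',np.hstack([g(a),g(b)]))
p=read_state()['ee_pos']
for n,X in(('tip',p-[0,0,.014]),('knob282',np.array([.5455,.0173,.282]))):
    print(n,(proj('side',X)-[270,170])*6.667)
```

```text
tip [186.59857052 225.17036393]
knob282 [190.45276073 206.92797911]
```

View pics/c3.png

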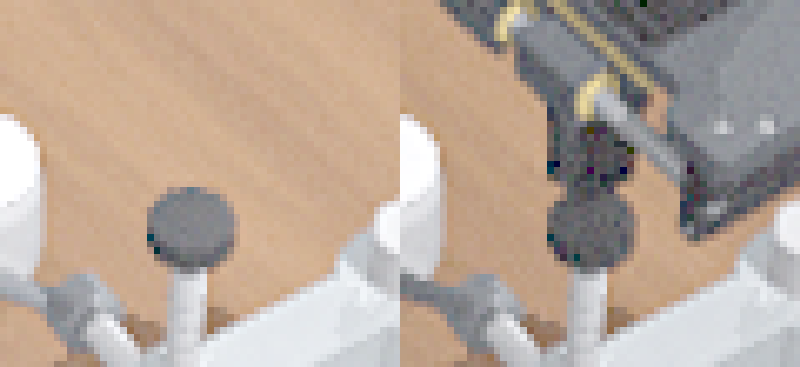

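Run:
```python
from h import *
p=np.array([.5464,.0173,.3174])
for dz in(.056,.1,.15):
  for dx in(-.0375,.0375):
    print(dz,dx,((proj('top',p+[dx,.095,dz])-[225,150])*3.333).round(0), 'side crop c1 ',((proj('side',p+[dx,-.095,dz])-[240,160])*3.077+[400,0]).round(0))
```

```text
0.056 -0.0375 [ 93. 237.] side crop c1  [640. 144.]
0.056 0.0375 [ 92. 114.] side crop c1  [730.  91.]
0.1 -0.0375 [ 88. 226.] side crop c1  [646.  94.]
0.1 0.0375 [87. 96.] side crop c1  [739.  40.]
0.15 -0.0375 [ 82. 212.] side crop c1  [653.  31.]
0.15 0.0375 [81. 72.] side crop c1  [751. -22.]
```

carry_out(rows=[[1, 0, 0, 0.05, 0], [1, 0, 0, 0.05, 0], [1, 0, 0, 0, 0]])

```text
time: 5.82
ee_pos: [0.5474, 0.0204, 0.2801]
eef_rot: [0.707, 0.707, 0.007, 0.002]
ft_force: [-0.2, -0.5, 0.0]
width: 0.0003
```

carry_out(rows=[[1, 0, 0, 0.05, 0], [1, 0, 0, 0.05, 0], [1, 0, 0, 0, 0]])

```text
time: 6.07
ee_pos: [0.5475, 0.0205, 0.2768]
eef_rot: [0.707, 0.707, 0.007, 0.002]
ft_force: [-0.0, -0.2, -1.0]
width: 0.0
```

carry_out(rows=[[1, 0, 0, 0.05, 0], [1, 0, 0, 0.05, 0], [1, 0, 0, 0, 0]])

```text
time: 6.32
ee_pos: [0.5475, 0.0205, 0.2735]
eef_rot: [0.707, 0.707, 0.007, 0.002]
ft_force: [-0.7, -0.1, 0.2]
width: 0.0007
```

Run:
```python
from h import *
a=cv2.imread('pics/side0.png')[170:300,270:330];b=camera('side')[170:300,270:330]
p=read_state()['ee_pos'];print(read_state()['time'],p)
# knob/ rod bottom edge of black along the rod columns
for n,i in(('0',a),('now',b)):
    g=i.max(2);print(n,[g[30:60,c].tolist() for c in(28,)])
for q in pinpoint('stop_rod','side'):print(q)
```

```text
6.3667 [0.54752668 0.02048557 0.27364499]
0 [[65, 63, 68, 63, 66, 62, 65, 52, 42, 34, 53, 141, 198, 191, 193, 191, 182, 199, 193, 186, 200, 187, 176, 199, 191, 180, 185, 166, 196, 200]]
now [[24, 13, 15, 28, 26, 34, 30, 27, 24, 8, 37, 128, 179, 170, 176, 174, 164, 182, 174, 167, 181, 167, 158, 178, 172, 163, 163, 148, 182, 177]]
{'xy': [296.5, 203.5], 'conf': 0.75}
{'xy': [291.2, 259.7], 'conf': 0.67}
```

Run:
```python
from h import *
from scipy.optimize import least_squares
T=lambda u,v:('top',np.array([225+u/3.636,160+v/3.636])); S=lambda u,v:('side',np.array([240+(u-400)/3.077,180+v/3.077]))
c55,s55=np.cos(np.radians(55)),np.sin(np.radians(55))
B=(-.08*c55,.06,.1675+.08*s55)
obs=[((0,0,'k'),T(263,180)),((0,0,'k'),S(580,72)),(B,T(165,269)),(B,S(471,93)),((.1,0,.21),T(264,52)),((.1,0,.21),S(682,72)),
((-.06,.06,'t'),S(469,220)),((-.06,-.06,'t'),S(547,325)),((.06,-.06,'t'),S(668,258)),((.06,-.06,'t'),T(331,150)),((-.06,-.06,'t'),T(328,306)),((-.06,.06,'t'),T(167,300))]
def W(p,s):
    z={'k':p[3],'t':p[4]}.get(s[2],s[2]) if isinstance(s[2],str) else s[2]
    c,n=np.cos(p[2]),np.sin(p[2]);return np.array([p[0]+c*s[0]-n*s[1],p[1]+n*s[0]+c*s[1],z])
f=lambda p:np.concatenate([proj(c,W(p,s))-u for s,(c,u) in obs])
r=least_squares(f,[.545,.017,-.03,.28,.06],loss='soft_l1');print(r.x.round(4));print(f(r.x).round(1).reshape(-1,2).tolist())
print('ball',W(r.x,B))
b=camera('side')[170:225,270:330]
g=cv2.resize(np.clip(255*(b/255.)**.45,0,255).astype(np.uint8),(600,550),interpolation=2);cv2.imwrite('pics/c4.png',g)
```

```text
[ 0.5462  0.0175 -0.0576  0.2741  0.0718]
[[0.2, 0.7], [0.1, -0.1], [0.1, -2.4], [2.9, -3.0], [-0.4, 0.4], [-0.3, 0.9], [-0.8, 0.3], [1.0, 0.1], [1.0, -1.1], [-0.4, 0.9], [-0.4, 0.8], [0.3, 0.8]]
ball [0.50383682 0.08009075 0.23303216]
```

View pics/c4.png

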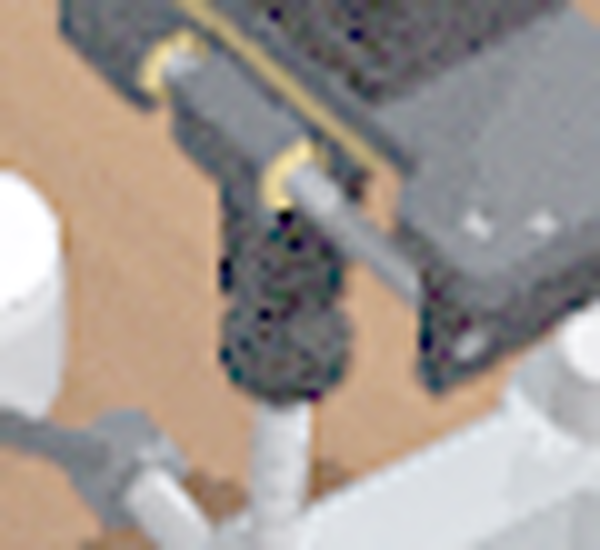

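```bash
cat > chk.py <<'E'
from h import *
b=camera('side');g=b[:,296:301].max(2).mean(1)
r=next(i for i in range(203,240) if g[i]>100);sub=r-1+(100-g[r-1])/(g[r]-g[r-1])
s=read_state();print('t',s['time'],'tcp',s['ee_pos'].round(4),'F',s['ft_force'].round(2),'knob bottom row',round(sub,2))
E
python3 -c "
import bench;print([n for n in dir(bench) if n[0]!='_'], getattr(bench,'tip_reach',None))
from bench import *;print(read_state().keys())"; python3 chk.py
```

```text
['PlanningError', 'camera', 'camera_info', 'close_job', 'pinpoint', 'read_state', 'recognise', 'silhouettes', 'tip_reach'] 0.014
dict_keys(['time', 'joint_positions', 'joint_vel', 'joint_torque', 'ee_pos', 'eef_rot', 'ft_force', 'torque', 'width'])
t 6.5167 tcp [0.5476 0.0205 0.2739] F [0.39 0.12 0.9 ] knob bottom row 210.42
```

carry_out(rows=[[1, 0, 0, 0.05, 0], [1, 0, 0, 0.05, 0], [1, 0, 0, 0.05, 0], [1, 0, 0, 0, 0]])

```text
time: 6.85
ee_pos: [0.5478, 0.0205, 0.2691]
eef_rot: [0.707, 0.707, 0.007, 0.002]
ft_force: [0.9, 0.8, -0.1]
width: 0.0007
```

```bash
python3 chk.py
```

```text
t 6.9 tcp [0.5478 0.0206 0.2693] F [ 0.19  0.3  -0.1 ] knob bottom row 210.78
```

carry_out(rows=[[1, 0, 0, 0.05, 0], [1, 0, 0, 0.05, 0], [1, 0, 0, 0.05, 0], [1, 0, 0, 0, 0]])

```text
time: 7.23
ee_pos: [0.548, 0.0206, 0.2645]
eef_rot: [0.707, 0.707, 0.007, 0.002]
ft_force: [0.8, -0.2, -1.4]
width: 0.0003
```

```bash
python3 chk.py;python3 - <<'E'
from h import *
a=cv2.imread('pics/side0.png');g=a[:,296:301].max(2).mean(1);print(g[205:216])
b=camera('side')[170:240,270:340]
g=cv2.resize(np.clip(255*(b/255.)**.35,0,255).astype(np.uint8),(600,600),interpolation=2);cv2.imwrite('pics/c5.png',g)
p=read_state()['ee_pos']
for dx in(-.0095,.0095):
  for dy in(-.015,.015):print((proj('side',p+[dx,dy,-.014])-[270,170])*8.571)
E
```

```text
t 7.2833 tcp [0.548  0.0206 0.2646] F [0.45 0.47 0.19] knob bottom row 210.88
[ 66.6  66.6  51.8  41.2  32.4  82.6 162.4 192.  191.  178.8 173. ]
[246.56786365 387.6607995 ]
[173.83507117 317.55207815]
[303.55464942 354.33949226]
[230.51579272 285.29083577]
```

View pics/c5.png

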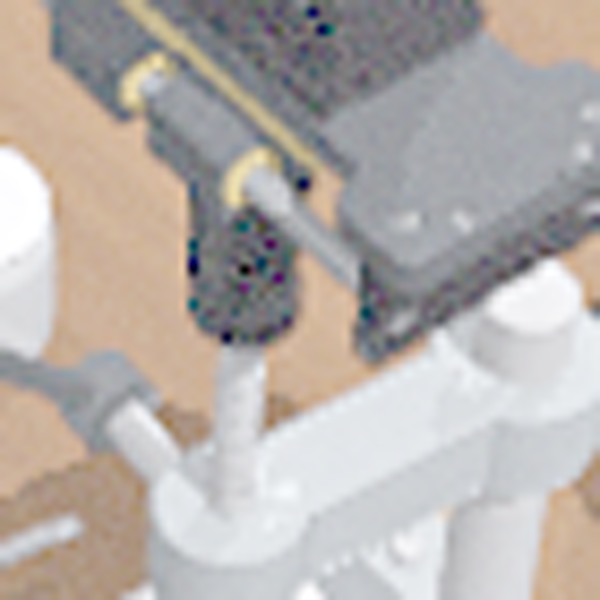

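The finger end and the knob merge into one dark blob around (245,330) in the crop. The knob edge has moved at most about 0.5 px. I'll keep going down in small steps while watching the edge.

carry_out(rows=[[1, 0, 0, 0.05, 0], [1, 0, 0, 0.05, 0], [1, 0, 0, 0.05, 0], [1, 0, 0, 0, 0]])

```text
time: 7.67
ee_pos: [0.5481, 0.0206, 0.2604]
eef_rot: [0.707, 0.707, 0.008, 0.002]
ft_force: [-0.0, 1.1, -0.1]
width: 0.0006
```

```bash
python3 chk.py; python3 chk.py
```

```text
t 7.7167 tcp [0.5481 0.0206 0.2605] F [-0.19 -0.92  0.51] knob bottom row 212.19
t 7.7667 tcp [0.5481 0.0206 0.2605] F [ 0.5  -0.34  0.  ] knob bottom row 212.2
```

carry_out(rows=[[1, 0, 0, 0.05, 0], [1, 0, 0, 0.05, 0], [1, 0, 0, 0, 0]])

```text
time: 8.02
ee_pos: [0.5482, 0.0206, 0.2574]
eef_rot: [0.707, 0.707, 0.008, 0.002]
ft_force: [-0.8, -0.8, 0.4]
width: 0.0005
```

```bash
python3 chk.py; python3 chk.py
```

```text
t 8.0667 tcp [0.5481 0.0206 0.2574] F [ 0.14 -0.22  0.09] knob bottom row 212.78
t 8.1167 tcp [0.5482 0.0206 0.2575] F [ 0.09 -0.67  0.09] knob bottom row 212.76
```

The edge moved, but I can't tell whether that is the knob or the finger in front of it. To find out, I'll lift and see whether the knob stays low.

carry_out(rows=[[1, 0, 0, -1, 0], [1, 0, 0, -1, 0], [1, 0, 0, 0, 0]])

```text
time: 8.37
ee_pos: [0.5461, 0.0201, 0.3175]
eef_rot: [0.707, 0.707, 0.006, 0.001]
ft_force: [-0.1, 0.1, 0.4]
width: 0.0003
```

```bash
python3 chk.py
python3 - <<'E'
from h import *
i=camera('side');b=i[160:240,260:340]
a=cv2.imread('pics/side0.png')[160:240,260:340]
g=lambda b:cv2.resize(np.clip(255*(b/255.)**.4,0,255).astype(np.uint8),(400,400),interpolation=2)
B=g(b);p=read_state()['ee_pos']
q=(proj('side',p+[0,0,-.014])-[260,160])*5;cv2.circle(B,tuple(int(v) for v in q),4,(0,0,255),1)
cv2.imwrite('pics/c6.png',np.hstack([g(a),B]));print(p,q)
E
```

```text
t 8.4167 tcp [0.5457 0.0201 0.3152] F [-0.13  0.08 -0.57] knob bottom row 212.52
[0.54511639 0.02012244 0.31339447] [189.97848955 174.21227704]
```

View pics/c6.png

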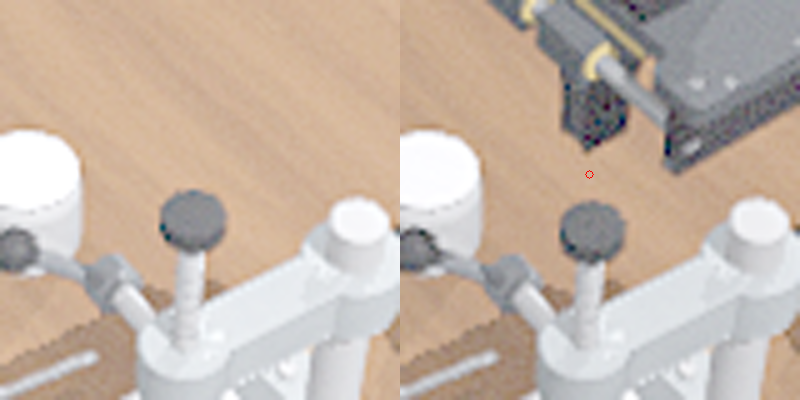

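The lift test settles it: the knob dropped about 12 crop px (roughly 8 mm) and stayed there. The fingers do push it centrally. In the picture the fingertip is about 25 mm above the predicted mark (red circle), so real contact happens at TCP ≈ knob z − 9 mm. I'll go back down.

carry_out(rows=[[1, 0.1, 0, 1, 0], [1, 0, 0, 0.5, 0], [1, 0, 0, 0, 0], [1, 0, 0, 0.15, 0], [1, 0, 0, 0.1, 0], [1, 0, 0, 0, 0]])

```text
time: 8.97
ee_pos: [0.5444, 0.0235, 0.256]
eef_rot: [0.707, 0.707, 0.003, -0.001]
ft_force: [0.1, 0.6, 0.6]
width: 0.0002
```

```bash
python3 chk.py
```

```text
t 9.0167 tcp [0.5445 0.0235 0.2563] F [-0.44  0.31 -0.75] knob bottom row 213.33
```

carry_out(rows=[[1, 0, 0, 0.05, 0], [1, 0, 0, 0.05, 0], [1, 0, 0, 0.05, 0]])

```text
time: 9.27
ee_pos: [0.5451, 0.0235, 0.2534]
eef_rot: [0.707, 0.707, 0.004, -0.0]
ft_force: [-1.1, 0.3, 2.3]
width: 0.0003
```

carry_out(rows=[[1, 0, 0, 0.05, 0], [1, 0, 0, 0.05, 0], [1, 0, 0, 0.05, 0]])

```text
time: 9.52
ee_pos: [0.5452, 0.0235, 0.2493]
eef_rot: [0.707, 0.707, 0.004, -0.0]
ft_force: [-1.2, -0.3, 2.1]
width: 0.0007
```

```bash
python3 chk.py
```

```text
t 9.5667 tcp [0.5452 0.0235 0.249 ] F [ 0.43 -0.7   1.65] knob bottom row 215.44
```

carry_out(rows=[[1, 0, 0, 0.03, 0], [1, 0, 0, 0.03, 0], [1, 0, 0, 0.03, 0], [1, 0, 0, 0.03, 0]])

```text
time: 9.9
ee_pos: [0.5452, 0.0235, 0.2451]
eef_rot: [0.707, 0.707, 0.004, -0.0]
ft_force: [-2.0, -0.6, 2.2]
width: 0.0005
```

carry_out(rows=[[1, 0, 0, 0.02, 0], [1, 0, 0, 0.02, 0], [1, 0, 0, 0.02, 0], [1, 0, 0, 0.02, 0]])

```text
time: 10.23
ee_pos: [0.5452, 0.0235, 0.2424]
eef_rot: [0.707, 0.707, 0.004, -0.0]
ft_force: [-0.7, -0.4, 2.6]
width: 0.0002
```

carry_out(rows=[[1, 0, 0, 0.02, 0], [1, 0, 0, 0.02, 0], [1, 0, 0, 0.02, 0], [1, 0, 0, 0.02, 0]])

```text
time: 10.57
ee_pos: [0.5452, 0.0235, 0.2397]
eef_rot: [0.707, 0.707, 0.004, -0.0]
ft_force: [-1.7, 0.6, 2.3]
width: 0.0002
```

```bash
python3 chk.py
```

```text
t 10.6167 tcp [0.5452 0.0235 0.2396] F [-0.16  0.38  1.54] knob bottom row 218.37
```

carry_out(rows=[[1, 0, 0, 0.015, 0], [1, 0, 0, 0.015, 0], [1, 0, 0, 0.015, 0]])

```text
time: 10.87
ee_pos: [0.5452, 0.0235, 0.2381]
eef_rot: [0.707, 0.707, 0.004, -0.0]
ft_force: [-1.3, -0.3, 2.6]
width: 0.0008
```

carry_out(rows=[[1, 0, 0, 0.015, 0], [1, 0, 0, 0.015, 0], [1, 0, 0, 0.015, 0]])

```text
time: 11.12
ee_pos: [0.5452, 0.0235, 0.2367]
eef_rot: [0.707, 0.707, 0.004, -0.0]
ft_force: [-0.6, 0.6, 3.2]
width: 0.0001
```

carry_out(rows=[[1, 0, 0, 0.015, 0], [1, 0, 0, 0.015, 0], [1, 0, 0, 0.015, 0]])

```text
time: 11.37
ee_pos: [0.5452, 0.0235, 0.2351]
eef_rot: [0.707, 0.707, 0.004, -0.0]
ft_force: [-1.4, 0.4, 2.0]
width: 0.0006
```

carry_out(rows=[[1, 0, 0, 0.015, 0], [1, 0, 0, 0.015, 0], [1, 0, 0, 0.015, 0]])

```text
time: 11.62
ee_pos: [0.5452, 0.0235, 0.2337]
eef_rot: [0.707, 0.707, 0.004, -0.0]
ft_force: [-1.3, -0.4, 2.8]
width: 0.0004
```

carry_out(rows=[[1, 0, 0, 0.012, 0], [1, 0, 0, 0.012, 0], [1, 0, 0, 0.012, 0], [1, 0, 0, 0.012, 0]])

```text
time: 11.95
ee_pos: [0.5453, 0.0235, 0.2336]
eef_rot: [0.707, 0.707, 0.005, -0.0]
ft_force: [-3.4, 0.9, 5.5]
width: 0.001
```

Contact: z stopped at 0.2336 and Fz rose to 5.5 N. I'll hold the pressure slightly.

carry_out(rows=[[1, 0, 0, 0.012, 0], [1, 0, 0, 0.012, 0], [1, 0, 0, 0.012, 0], [1, 0, 0, 0.012, 0]])

```text
time: 12.28
ee_pos: [0.5453, 0.0235, 0.2337]
eef_rot: [0.707, 0.707, 0.005, -0.0]
ft_force: [-2.5, 0.0, 5.0]
width: 0.0003
```

```bash
python3 chk.py
```

```text
t 12.3333 tcp [0.5453 0.0235 0.2336] F [-1.91 -0.35  5.69] knob bottom row 203.71
```

carry_out(rows=[[1, 0, 0, 0.016, 0], [1, 0, 0, 0.016, 0], [1, 0, 0, 0.016, 0], [1, 0, 0, 0.016, 0], [1, 0, 0, 0.016, 0]])

```text
time: 12.75
ee_pos: [0.5453, 0.0235, 0.2336]
eef_rot: [0.707, 0.707, 0.006, -0.0]
ft_force: [-2.8, -0.2, 6.3]
width: 0.0006
```

Block contact is about 4 N. I'll lift off and move above the lever ball.

carry_out(rows=[[1, 0, 0, -0.3, 0], [1, 0, 0, -1, 0], [1, 0.6, -0.5, 0, 0], [1, 0.7, -0.6, 0, 0], [1, 0.5, -0.4, 0, 0], [1, 0, 0, 0, 0]])

```text
time: 13.25
ee_pos: [0.4995, 0.0777, 0.2763]
eef_rot: [0.709, 0.706, 0.006, 0.001]
ft_force: [-0.3, -0.4, 0.4]
width: 0.0002
```

```bash
python3 rel.py .495 .081 .232
python3 - <<'E'
from h import *
i=camera('side');b=i[170:250,240:320];t=camera('top')[180:260,240:320]
g=lambda b:cv2.resize(np.clip(255*(b/255.)**.5,0,255).astype(np.uint8),(400,400),interpolation=2)
cv2.imwrite('pics/c7.png',np.hstack([g(t),g(b)]))
for q in('lever_ball','workpiece'):
  for c in('top','side'):print(q,c,[(np.round(d['xy'],1).tolist(),round(d['conf'],2)) for d in pinpoint(q,c)][:3])
E
```

```text
t 13.25 pos [0.4995 0.0777 0.2763] d [ 0.099 -0.166  1.477] yaw 89.8 F [-0.33 -0.36  0.4 ] 0.0001638819219923304
lever_ball top []
lever_ball side [([264.1, 208.7], 0.77)]
workpiece top [([287.9, 149.3], 0.76)]
workpiece side [([288.8, 258.7], 0.92), ([357.6, 230.7], 0.73), ([225.7, 297.5], 0.64)]
```

View pics/c7.png

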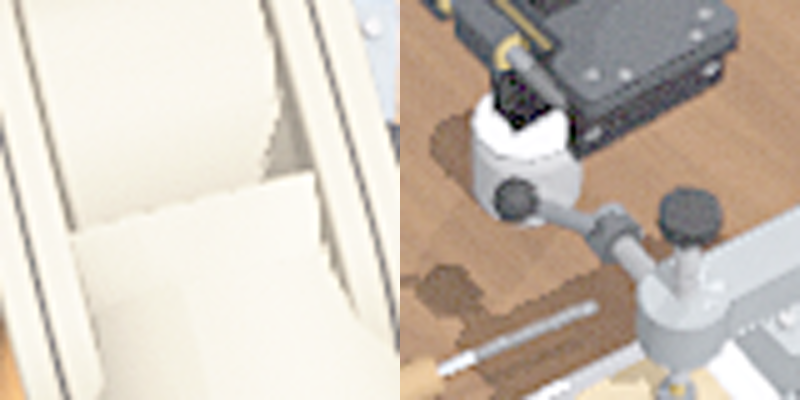

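carry_out(rows=[[1, 0.1, -0.08, 0.8, 0], [1, 0, 0, 0.4, 0], [1, 0, 0, 0.1, 0], [1, 0, 0, 0, 0]])

```text
time: 13.88
ee_pos: [0.5008, 0.0741, 0.2352]
eef_rot: [0.712, 0.702, 0.005, 0.002]
ft_force: [-0.2, 0.3, -0.1]
width: 0.0002
```

carry_out(rows=[[1, 0, -0.06, 0.08, 0], [1, 0, -0.06, 0.08, 0], [1, 0, -0.06, 0.08, 0], [1, 0, -0.06, 0.08, 0]])

```text
time: 14.22
ee_pos: [0.4945, 0.0734, 0.2266]
eef_rot: [0.713, 0.702, 0.006, 0.002]
ft_force: [-0.4, 0.3, 0.9]
width: 0.0007
```

```bash
cat > ball.py <<'E'
from h import *
s=read_state();print('t',s['time'],'tcp',s['ee_pos'].round(4),'F',s['ft_force'].round(2))
for q in('lever_ball',):
  for c in('side',):print(q,c,[(np.round(d['xy'],1).tolist(),round(d['conf'],2)) for d in pinpoint(q,c)][:3])
print([(a,[(proj('side',np.array([.5497-.08*np.cos(np.radians(a)),.0774+.0046*np.cos(np.radians(a)),.1675+.08*np.sin(np.radians(a))]))).round(1).tolist()]) for a in(55,30,0,-19.5)])
E
python3 ball.py
```

```text
t 14.2167 tcp [0.4945 0.0734 0.2266] F [-0.37  0.34  0.88]
lever_ball side [([264.1, 208.7], 0.77)]
[(55, [[266.0, 207.3]]), (30, [[257.5, 218.8]]), (0, [[254.0, 231.7]]), (-19.5, [[255.9, 237.8]])]
```

carry_out(rows=[[1, 0.22, 0, 0, 0], [1, 0.05, 0, 0.05, 0], [1, 0, -0.05, 0.1, 0], [1, 0, -0.05, 0.1, 0], [1, 0, -0.05, 0.1, 0]])

```text
time: 14.68
ee_pos: [0.4884, 0.0818, 0.2204]
eef_rot: [0.713, 0.701, 0.005, 0.001]
ft_force: [-8.3, -3.2, 14.2]
width: 0.0004
```

```bash
sed -i 's/^s=read/camera("side");s=read/' ball.py; python3 ball.py
```

```text
t 14.7333 tcp [0.4879 0.0818 0.22  ] F [-9.54 -2.87 13.4 ]
lever_ball side []
[(55, [[266.0, 207.3]]), (30, [[257.5, 218.8]]), (0, [[254.0, 231.7]]), (-19.5, [[255.9, 237.8]])]
```

The force runs along the lever arm, so the finger was on the ball's outer flank. The ball sits about 15 mm further towards +x. I'll lift, shift and press again.

carry_out(rows=[[1, 0, 0, -0.4, 0], [1, 0, 0.25, -0.1, 0], [1, 0, 0.3, 0, 0], [1, 0, 0, 0, 0]])

```text
time: 15.12
ee_pos: [0.5061, 0.0834, 0.2363]
eef_rot: [0.712, 0.702, 0.006, 0.001]
ft_force: [0.5, -0.6, -0.6]
width: 0.0005
```

```bash
python3 ball.py; python3 rel.py .504 .081 .228
```

```text
t 15.1667 tcp [0.5055 0.0834 0.2361] F [-0.45  0.19 -0.88]
lever_ball side [([260.9, 209.4], 0.69)]
[(55, [[266.0, 207.3]]), (30, [[257.5, 218.8]]), (0, [[254.0, 231.7]]), (-19.5, [[255.9, 237.8]])]
t 15.2167 pos [0.5048 0.0832 0.2358] d [-0.077 -0.03   0.259] yaw 89.2 F [-0.46 -0.24  0.32] 0.0007240894746076725
```

carry_out(rows=[[1, 0, -0.05, 0.15, 0], [1, 0, -0.03, 0.15, 0], [1, 0, -0.05, 0.1, 0], [1, 0, -0.05, 0.1, 0]])

```text
time: 15.55
ee_pos: [0.4986, 0.0835, 0.2183]
eef_rot: [0.712, 0.702, 0.005, 0.001]
ft_force: [-6.9, 0.1, 11.1]
width: 0.0005
```

```bash
python3 ball.py
```

```text
t 15.6 tcp [0.4979 0.0835 0.2179] F [-3.42 -0.36  5.42]
lever_ball side [([260.1, 212.8], 0.51)]
[(55, [[266.0, 207.3]]), (30, [[257.5, 218.8]]), (0, [[254.0, 231.7]]), (-19.5, [[255.9, 237.8]])]
```

carry_out(rows=[[1, 0, -0.1, 0.1, 0], [1, 0, -0.1, 0.1, 0], [1, 0, -0.08, 0.1, 0], [1, 0, -0.08, 0.1, 0]])

```text
time: 15.98
ee_pos: [0.4879, 0.0841, 0.206]
eef_rot: [0.712, 0.702, 0.006, 0.001]
ft_force: [1.6, 1.2, 3.1]
width: 0.0004
```

```bash
python3 ball.py
```

```text
t 16.0333 tcp [0.4873 0.084  0.2054] F [1.64 0.59 1.7 ]
lever_ball side [([257.3, 216.9], 0.44)]
[(55, [[266.0, 207.3]]), (30, [[257.5, 218.8]]), (0, [[254.0, 231.7]]), (-19.5, [[255.9, 237.8]])]
```

carry_out(rows=[[1, -0.04, -0.09, 0.1, 0], [1, 0, -0.08, 0.1, 0], [1, 0, -0.06, 0.1, 0], [1, 0, -0.05, 0.1, 0], [1, 0, -0.04, 0.1, 0], [1, 0, -0.03, 0.1, 0]])

```text
time: 16.58
ee_pos: [0.4764, 0.0834, 0.1865]
eef_rot: [0.712, 0.702, 0.006, 0.001]
ft_force: [-0.4, 1.2, 3.3]
width: 0.0005
```

```bash
python3 ball.py
```

```text
t 16.6333 tcp [0.476  0.0834 0.1859] F [0.25 1.4  1.68]
lever_ball side [([256.5, 224.3], 0.48)]
[(55, [[266.0, 207.3]]), (30, [[257.5, 218.8]]), (0, [[254.0, 231.7]]), (-19.5, [[255.9, 237.8]])]
```

carry_out(rows=[[1, 0, -0.03, 0.1, 0], [1, 0, -0.03, 0.1, 0], [1, 0, -0.02, 0.1, 0], [1, 0, -0.02, 0.1, 0], [1, 0, 0, 0.1, 0], [1, 0, 0, 0.1, 0], [1, 0, 0, 0.1, 0]])

```text
time: 17.27
ee_pos: [0.4718, 0.0834, 0.163]
eef_rot: [0.712, 0.702, 0.005, -0.0]
ft_force: [-2.9, -0.3, 2.7]
width: 0.0007
```

```bash
python3 ball.py
```

```text
t 17.3167 tcp [0.4716 0.0834 0.1624] F [-1.53  1.1   1.86]
lever_ball side [([248.9, 250.9], 0.58)]
[(55, [[266.0, 207.3]]), (30, [[257.5, 218.8]]), (0, [[254.0, 231.7]]), (-19.5, [[255.9, 237.8]])]
```

carry_out(rows=[[1, 0, 0.01, 0.1, 0], [1, 0, 0.02, 0.1, 0], [1, 0, 0.02, 0.1, 0], [1, 0, 0.03, 0.08, 0]])

```text
time: 17.7
ee_pos: [0.4745, 0.0831, 0.1506]
eef_rot: [0.712, 0.702, 0.005, 0.0]
ft_force: [-2.1, 0.5, 3.3]
width: 0.0007
```

carry_out(rows=[[1, 0, 0.02, 0.06, 0], [1, 0, 0.02, 0.06, 0], [1, 0, 0.02, 0.06, 0]])

```text
time: 17.95
ee_pos: [0.4765, 0.0829, 0.1443]
eef_rot: [0.712, 0.702, 0.004, 0.0]
ft_force: [-1.2, -0.3, 3.5]
width: 0.0002
```

carry_out(rows=[[1, 0, 0.01, 0.06, 0], [1, 0, 0, 0.06, 0], [1, 0, 0, 0.06, 0]])

```text
time: 18.2
ee_pos: [0.4774, 0.0831, 0.1401]
eef_rot: [0.712, 0.702, 0.005, 0.0]
ft_force: [-15.6, -2.7, 34.0]
width: 0.0002
```

The force rose sharply at z 0.140, as predicted for the end stop. I'll lift clear and look.

carry_out(rows=[[1, 0, 0, -0.5, 0], [1, 0, 0, -1, 0], [1, 0, 0, -1, 0], [1, 0, 0, -1, 0], [1, 0, 0, -1, 0], [1, 0.5, -0.6, -0.5, 0], [1, 0.7, -0.7, 0, 0], [1, 0.7, -0.7, 0, 0], [1, 0.7, -0.7, 0, 0], [1, 0.7, -0.7, 0, 0], [1, 0, 0, 0, 0]])

```text
time: 19.12
ee_pos: [0.3747, 0.1845, 0.2965]
eef_rot: [0.715, 0.7, 0.007, 0.002]
ft_force: [0.2, -0.3, -0.3]
width: 0.0005
```

```bash
python3 ball.py
python3 - <<'E'
from h import *
b=camera('side')[190:290,235:335];a=cv2.imread('pics/side0.png')[190:290,235:335]
g=lambda b:cv2.resize(np.clip(255*(b/255.)**.6,0,255).astype(np.uint8),(400,400),interpolation=2)
cv2.imwrite('pics/c8.png',np.hstack([g(a),g(b)]))
E
```

```text
t 19.1667 tcp [0.3763 0.1825 0.2965] F [0.22 0.17 0.3 ]
lever_ball side [([258.2, 236.1], 0.81)]
[(55, [[266.0, 207.3]]), (30, [[257.5, 218.8]]), (0, [[254.0, 231.7]]), (-19.5, [[255.9, 237.8]])]
```

View pics/c8.png

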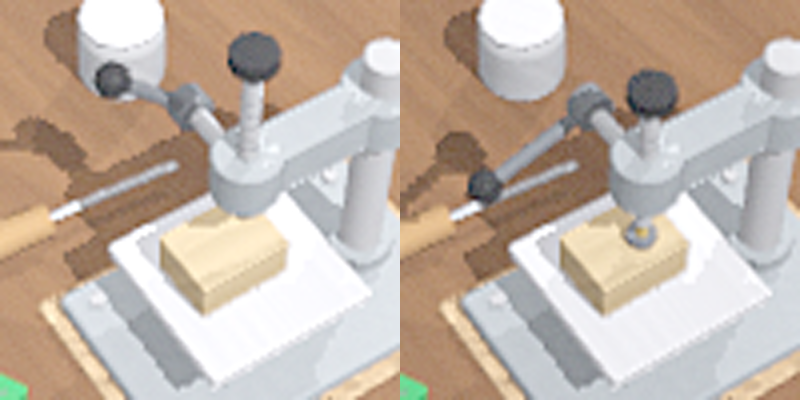

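The lever is down: the ball is at px (256,237) against a predicted (256,238) at the end stop. The foot rests on the block at crop (640,235). The block, screwdriver and tin haven't moved.

```bash
python3 -c "
from bench import *
print(read_state()['time'],read_state()['ft_force']);print(close_job())"
```

```text
19.2667 [ 0.20599936 -1.49110133  0.48878979]
the job is handed in; nothing more can be done
None
```

The stop rod is down on the wooden block, the clamp lever is locked, and the job was handed in at 19.3 s with the gripper clear of everything. No verdict was reported.

- **Rod:** I pushed the knob down with the closed fingertips. The foot stopped on the block at a push of about 6.3 N, which works out to about 4 N on the block. I did not measure the foot's force again after letting go.
- **Lever:** I pushed the ball down along its arc to the end stop, where the push peaked at 34 N. The ball ended about 1 px from where the end stop should put it.
- **Last picture:** The foot is on the block. The block, screwdriver and tin look unmoved; the decanter and wooden knob were outside that picture.

**What disagreed:**
- **Fingertip height:** The fingertips made contact about 20–25 mm higher than the stated tip offset. I checked this with a lift test and worked from contact instead.
- **First lever push:** My first push on the lever ball landed on its outer side, at about 14 N, so I repositioned and pushed again.
- **Camera check:** My camera check of the knob's edge gave one wrong reading while I was pressing the rod. I relied on the force there.

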